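Unfold the crank handle and clamp the bottle

TASK

Swing the red folding handle of the bench clamp's crank fully up to its working position, without turning the crank meanwhile, then crank clockwise (seen from above) until the sliding jaw has pushed the bottle home into the V jaw and grips it snugly, with about 12 N. Do not squeeze it hard, leave the handle standing up and let go of it, and leave the vials alone.

Things in the scene. Friction and masses are not known exactly. Their poses are not given: they have to be found in the camera images.
- crank_axis (a point): Point on the crank's upright axis, 98 mm above the worktop, level with the handle's hinge; below it the grey gear housing, 90 x 90 mm, top 62 mm above the worktop. Its +y axis is the way the sliding jaw closes. The clamp is fixed, turned by up to 0.3 rad; its aluminium deck is 100 mm wide, 10 mm high, from 70 mm behind to 310 mm before the crank axis.
- crank_end (a point): Centre of the handle's hinge, at the end of the steel crank arm, 65 mm from the crank axis and 98 mm above the worktop. The arm is 14 mm wide, 8 mm thick, its top 88 mm above the worktop; two steel cheeks (21 mm over both) flank the hinge and reach 9 mm to all sides of it.
- grip_mid (a point): Middle of the red handle, on its centre line, 34 mm from the hinge. The handle is a round red sleeve, 18 mm in diameter, from 11 to 55 mm from the hinge, and turns freely on its pin, so it can be held without turning the hand while the crank goes round. Folded, it lies on the arm, pointing from the hinge to the crank axis; unfolded, it stands upright at the arm's end.
- grip (a joint): Folding angle of the red handle in rad: 0 folded flat on the arm, 1.57 upright against its stop (working position); it starts between 0 and 0.2. The hinge is level and square to the arm. It stays where it is left: unfolding takes about 0.06 to 0.1 N m (2 to 3 N at the middle of the handle), folding it back about 0.35 N m (10 N at the middle).
- crank (a joint): Crank angle in rad, growing clockwise seen from above, which closes the jaw by 12 mm per rad; range -1.0 to 10, starts between -0.7 and 0.7; at 0 the arm points along -x of crank_axis. A brake of 0.25 N m holds it where it is left (up to 20 N of clamping). Turning it takes about 4 N at the handle with the jaw free, and 0.185 N more for each newton of clamping.
- jaw: Blue sliding jaw with a flat upright black rubber face, 54 mm wide, 46 mm high; its origin is the foot of the middle of that face, on the deck; +y is the closing direction. The face is a stiff springy pad that gives about 1 mm per 12 N: from the first firm touch to too much force the crank turns only about 0.1 rad.
- anvil: Fixed jaw: steel bracket bolted to the deck, its distance from the crank differing from run to run, with a blue block with a 120 degree V of black rubber before it, packed out by an amount not known to better than 4 mm. Origin: bracket's, on the deck, within 4 mm of where a seated bottle's axis will stand; +y points away from the sliding jaw.
- bottle: Small bottle with white cap, about 42 mm in diameter and 91 mm tall, about 0.11 kg, loose on the deck between the jaws, some 3 to 28 mm short of its seat in the V; origin at the centre of its underside, z up. The moving jaw pushes it along with well under 2 N. It must not be squeezed with more than 30 N.
- vial_5: Bystander: small glass vial, 22 mm wide, 40 mm tall, standing at the front right; origin under its centre. Leave it alone.
- vial_6: Bystander: small glass vial with red cap, 22 mm wide, 40 mm tall, standing at the front right; origin under its centre. Leave it alone.
Mind the look-alikes: they are no part of the job. Leave any brown, orange or purple look-alike of the bottle alone.

How it is judged:
On the way, in this order (a step that is already met when the one before it is completed fails the run):
1. the red handle is unfolded to within about 5 degrees of upright (value of joint grip above 1.48 rad), for 0.2 s.
2. the bottle is gripped between the sliding jaw and the V jaw with 5 to 22 N, the handle still unfolded (value of joint grip above 1.4 rad and contact force between jaw and bottle between 5 and 22 N and contact force between anvil and bottle between 5 and 22 N), for 0.2 s.
At the end, for the whole second after the job is handed in: The handle stands unfolded (within about 10 degrees of upright), the bottle is upright and at rest, and both the sliding jaw and the V jaw press on it with 5 to 22 N (aim for 12 N) (all of step 2 and angle between bottle's own z axis and vertical below 0.1 rad and linear speed of bottle below 0.01 m/s); the robot touches nothing.
It fails at once if the crank is turned (its end moved by more than 30 mm) while the handle is still folded (less than 1.3 rad) (distance of crank_end from where it was at the start of the episode above 0.03 m and value of joint grip below 1.3 rad).
It fails at once if a jaw presses on the bottle with more than 30 N (contact force between any of jaw, anvil and bottle above 30 N).
It fails at once if a bystander vial is moved by more than 30 mm (distance of any of vial_5, vial_6 from where it was at the start of the episode above 0.03 m).
It also fails if it takes over 72 s, if anything falls off the work surface, if the arm or the gripper's body presses on something with over 40 N, if the wrist force passes 120 N, or if a joint passes its speed limit or range.

ROBOT

A 6-joint arm with a two-finger parallel gripper is mounted at the origin on a cart in front of the work surface, level with it; the furniture and walls round the work are solid. World frame = base frame: x ahead of the robot, y to its left, z up, the work surface at z = 0. Lengths are in m, angles in rad, forces in N, time in s.
With the tool pointing down it reaches from about 0.3 to 0.75 m from the base axis. Payload 8.5 kg.
Tool frame: the origin (TCP) lies on the mounting face of the last link; the fingertips stand 166 mm ahead of it and the grasp point (between the pads) lies 147 mm ahead of it; z points along the fingers, y is the direction in which the jaws open and shut (so a half turn about z gives the same grasp; the last joint's range is limited). The gripper opens to 88 mm and grips with 3 to 60 N. Pads are 18 mm wide; open, the fingers measure 123 mm over their backs; the gripper's body (75 mm by 187 mm) begins 45 mm behind the grasp point.
Start: joints at [-1.343, 0.381, 1.297, -0, 1.464, -0.215], TCP at [0.236, -0.497, 0.405] pointing down, gripper open.
Joint ranges: [-3.11, 3.11], [-0.89, 2.33], [0.22, 2.48], [-1.42, 4.56], [0.17, 2.85], [-2.88, 2.88]. Speed limits (rad/s): [2.39, 2.39, 3.14, 3.14, 3.14, 3.14].

INTERFACE

Orientations are given as a 3x3 rotation matrix whose columns are the frame's x, y, z axes.
In Python, from station import monitor, optics, manip gives the robot as it stands.
- The arm moves only by the tool apply_moves, never from a script. Its argument "plan" is a list of rows, each an object of numbers: "wx", "wy", "wz": the turn, a rotation vector about the tool's x, y, z in degrees; "x", "y", "z": the shift along the tool's x, y, z in m; "grip": the opening, from -1 (shut) to 1 (fully open). In form: [{"wx": .., "wy": .., "wz": .., "x": .., "y": .., "z": .., "grip": ..}, ...]. A call has 1 to 5 rows; each row shifts and turns the pose as measured when the row begins, along the tool's axes as they then stand; what a row does not reach is not made up. A row lasts 1/8 s, in which the tool goes at most 62.5 mm and 10.7 degrees, less where a joint would pass 70% of its speed; a pose out of reach is approached as far as the arm can. A call with a gripper value outside its range is refused whole. The fingers move at their own pace and stop on an object; the grip force is fixed at half the most. Time passes only in rows, so rows that do not move let the fingers close. It gives the time, the measured TCP pose, the force and the opening at its end, in the units of the state.
- monitor.read_state(): the state, without advancing time (a new reading comes with each control period).
- optics.capture(name): name is "scene" or "top" or "wrist"; returns (picture, depth): 400x640x3 uint8, red, green, blue; 400x640 float32, m along the optical axis (not along the pixel's ray), 0 where there is no reading.
- optics.camera_info(name): a dict with "intrinsics" (3x3 intrinsics, pixels), "world_to_cam" (4x4, takes a point from world to camera coordinates); the wrist camera has in their place "tool_from_camera" (4x4, takes a point from camera to tool coordinates, whose origin is the TCP and whose axes are the flange's). Camera axes: x right, y up, looking along -z (the intrinsics and any distortion apply to the point x, -y, -z); pixel columns grow to the right and rows downward; lengths in m; the calibration is good to about 2 mm. A picture is of the moment at which its call begins: read the wrist's pose just before it. camera_info takes no time and is no camera call.
- manip.finish_job(): hands the job in, once; it reports no verdict.
The state is a dict: "time_s": time; "joint_positions": joint angles; "dq": joint speeds; "joint_efforts": joint torques, N m; "position": TCP position; "tool_rot": TCP orientation; "wrist_force": force on the tool from outside, world axes, zero at the start; "ft_torque": the same for the moment, N m; "finger_gap": finger opening in m.
Only numpy, scipy, OpenCV 4.12 (cv2) and the standard library are available. Lean on these libraries where they do the work, as an engineer would, in place of code of your own. Each camera call takes 0.05 s, during which the arm holds its last target. There are 200 camera calls.

## Working session

There is one attempt and no reset: what is moved stays moved. The work goes in short steps, Python scripts to look and compute and a tool call to move; the robot and the scene stay as the last step left them, time stands still between calls to the robot, and variables do not carry over. Pictures are saved under pics/ and viewed, about 8 in all and at most 12, crops included, and the job is handed in when it is done.

Besides the shell and the picture viewer there is one more tool, called after ">>>" in YAML: its name, and indented under it one key for each argument. apply_moves: Moves the arm, as the interface text tells. Its arguments: {"type":"object","properties":{"plan":{"type":"array"}},"required":["plan"]}

```bash
mkdir -p pics; ls
python3 - <<'E'
from station import monitor, optics
import cv2,numpy as np
s=monitor.read_state();print(s)
for n in("scene","top"):
    i=optics.camera_info(n);print(n,i)
    p,d=optics.capture(n);np.savez(f"pics/{n}0.npz",p=p,d=d);cv2.imwrite(f"pics/{n}0.png",p[:,:,::-1])
print(optics.camera_info("wrist"))
E
```

```text
pics
{'time_s': 0.0, 'joint_positions': array([-1.34329846e+00,  3.81206281e-01,  1.29824350e+00, -3.90188415e-05,
        1.46361579e+00, -2.15350480e-01]), 'dq': array([-0.00100041,  0.00029243,  0.00011243, -0.00012753,  0.00149425,
        0.00033779]), 'joint_efforts': array([ 9.95874761e-04, -4.37931919e+01, -2.24559009e+01,  7.13948649e-02,
        3.52810929e-02, -1.11670661e-04]), 'position': array([ 0.23564347, -0.49691765,  0.4041379 ]), 'tool_rot': array([[ 9.03533020e-01,  4.28518313e-01, -3.69998503e-04],
       [ 4.28518383e-01, -9.03531937e-01,  1.42621834e-03],
       [ 2.76855211e-04, -1.44718652e-03, -9.99998915e-01]]), 'wrist_force': array([-0.59753192,  0.33496899, -0.12317829]), 'ft_torque': array([-0.03373485,  0.0073924 , -0.00244113]), 'finger_gap': 0.088082254238813}
scene {'intrinsics': array([[428.44776757,   0.        , 318.61162055],
       [  0.        , 428.44776757, 194.63211432],
       [  0.        ,   0.        ,   1.        ]]), 'world_to_cam': array([[ 7.91086431e-01, -6.11704297e-01, -3.35172632e-04,
        -4.19278991e-01],
       [ 2.66219216
[... 505 characters left out ...]
213,  0.01644898,  0.08265903, -0.53639109],
       [-0.08256359, -0.00640001,  0.99656525, -1.33271592],
       [ 0.        ,  0.        ,  0.        ,  1.        ]])}
{'intrinsics': array([[276.77984434,   0.        , 323.20549047],
       [  0.        , 276.77984434, 199.86160272],
       [  0.        ,   0.        ,   1.        ]]), 'tool_from_camera': array([[ 1.10142564e-03,  9.53942695e-01,  2.99986869e-01,
         7.74444584e-02],
       [ 9.99999331e-01, -1.15696651e-03,  7.51651338e-06,
        -1.55985180e-03],
       [ 3.54245085e-04,  2.99986660e-01, -9.53943331e-01,
         1.96809125e-02],
       [ 0.00000000e+00,  0.00000000e+00,  0.00000000e+00,
         1.00000000e+00]])}
```

View pics/scene0.png

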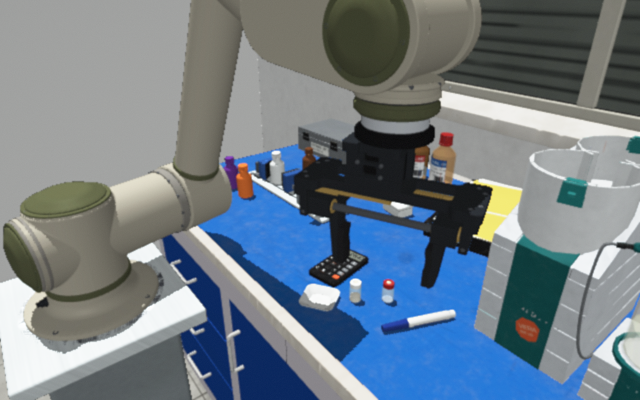

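View pics/top0.png

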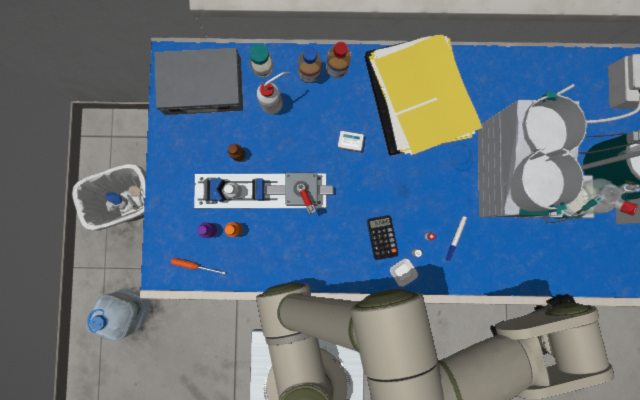

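The scene view shows the clamp hidden behind the gripper. The top view shows the clamp deck at columns 195–327 and rows 173–209. The crank housing is at about (303,190), the red handle runs from (300,185) to (312,212), the white-capped bottle is at (230,190) between the blue jaws, and the vials are at (418,253) and (431,237). Red-coloured candidates are the screwdriver (184,264), the bottle caps (340,48) and (268,88), the vial cap (431,237) and the handle on the housing (306,197). Only the last one sits on the clamp. Bottle candidates are purple (206,230), orange (233,229), brown (236,152) and white-capped (230,190). The white one between the jaws is the one meant.

```bash
cat > h.py <<'E'
import numpy as np,cv2
from station import optics,monitor
def cam(n,s=None):
    i=optics.camera_info(n);K=i["intrinsics"]
    if n=="wrist":
        T=np.eye(4);T[:3,:3]=s["tool_rot"];T[:3,3]=s["position"];T=T@i["tool_from_camera"]
    else: T=np.linalg.inv(i["world_to_cam"])
    return K,T
def ray(c,u,v):
    K,T=c;d=np.array([(u-K[0,2])/K[0,0],-(v-K[1,2])/K[1,1],-1.]);return T[:3,3],T[:3,:3]@d
def onz(c,u,v,z):
    o,d=ray(c,u,v);return o+d*(z-o[2])/d[2]
def dep(c,u,v,d):
    o,r=ray(c,u,v);return o+r*d
def proj(c,P):
    K,T=c;p=np.linalg.inv(T)@np.r_[P,1];return K[0,0]*p[0]/-p[2]+K[0,2],K[1,1]*-p[1]/-p[2]+K[1,2]
def red(p):
    h=cv2.cvtColor(p,cv2.COLOR_RGB2HSV);return (((h[...,0]<8)|(h[...,0]>172))&(h[...,1]>140)&(h[...,2]>70)).astype(np.uint8)
E
python3 - <<'E'
from h import *
f=np.load("pics/top0.npz");p,d=f["p"],f["d"];c=cam("top")
m=red(p);m[:,:280]=0;m[:,330:]=0;m[:170]=0;m[225:]=0
v,u=np.nonzero(m);P=np.array([dep(c,a,b,d[b,a]) for a,b in zip(u,v)])
print(len(u),u.min(),u.max(),v.min(),v.max(),P.min(0),P.max(0),np.median(P,0))
# deck corners
g=cv2.cvtColor(p,cv2.COLOR_RGB2HSV);w=((g[...,1]<60)&(g[...,2]>110)).astype(np.uint8);w[:165]=0;w[215:]=0;w[:,:180]=0;w[:,340:]=0
n,l,st,_=cv2.connectedComponentsWithStats(w);k=1+np.argmax(st[1:,4])
q=cv2.findNonZero((l==k).astype(np.uint8));r=cv2.boxPoints(cv2.minAreaRect(q));print(r)
for a in r: print(onz(c,a[0],a[1],.01))
for a,b in((295,180),(290,200),(318,195),(230,190),(264,190),(330,190),(206,190)):print(a,b,dep(c,a,b,d[b,a]))
cv2.imwrite("pics/t1.png",cv2.resize(p[160:225,185:345,::-1],None,fx=5,fy=5,interpolation=cv2.INTER_CUBIC))
E
```

```text
97 300 311 190 205 [ 0.50135626 -0.00425739  0.06021831] [0.54303953 0.0257878  0.11270831] [0.52234738 0.01185135 0.10647025]
[[194. 173.]
 [332. 173.]
 [332. 213.]
 [194. 213.]]
[0.59450853 0.33704001 0.01      ]
[ 0.60100563 -0.06210948  0.01      ]
[ 0.48543106 -0.06371598  0.01      ]
[0.47881044 0.33264798 0.01      ]
295 180 [0.57294302 0.04181665 0.06281842]
290 200 [0.51738739 0.05475511 0.05864572]
318 195 [ 0.53701265 -0.0227152   0.00466021]
230 190 [0.53903301 0.21503353 0.09726599]
264 190 [0.54622344 0.13034934 0.03468582]
330 190 [ 0.54979533 -0.05653483  0.02933169]
206 190 [0.54194669 0.29048453 0.05240266]
```

View pics/t1.png

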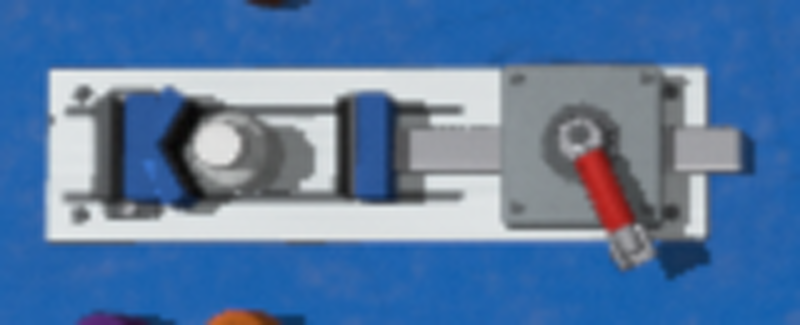

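The crop shows the crank nut at about (578,135), which is full pixel (300.2,186.6). The hinge cheeks are at (632,243), full pixel (311.0,208.2). The bottle cap is at (220,143) and the jaw's rubber face is at column 345. The white-capped bottle between the jaws is confirmed, and the handle lies folded on the arm.

Run:
```python
from h import *
c=cam("top");T=lambda a,b:(185+a/5-.4,160+b/5-.4)
A=onz(c,*T(578,135),.092);H=onz(c,*T(630,243),.105);G=onz(c,*T(604,190),.107)
print("axis",A,"hinge",H,"mid",G,"len",np.hypot(*(H-A)[:2]))
for z,q in((.01,(48,68)),(.01,(707,67)),(.01,(48,240)),(.01,(707,240)),(.062,(502,66)),(.062,(662,66)),(.062,(502,228)),(.062,(662,228)),(.091,(218,145)),(.056,(345,145))): print(q,onz(c,*T(*q),z))
s=monitor.read_state();R=s["tool_rot"]
tgt=np.array([G[0],G[1],.37]);print("tool shift",R.T@(tgt-s["position"]))
```

```text
axis [0.55188589 0.02594353 0.092     ] hinge [ 0.49307559 -0.00345383  0.105     ] mid [0.52109087 0.01091321 0.107     ] len 0.06574843473131584
(48, 68) [0.59393542 0.33643859 0.01      ]
(707, 67) [ 0.60072354 -0.04477954  0.01      ]
(48, 240) [0.49434497 0.3326615  0.01      ]
(707, 240) [ 0.50065283 -0.04627503  0.01      ]
(502, 66) [0.59271456 0.07007075 0.062     ]
(662, 66) [ 0.59416232 -0.01888394  0.062     ]
(502, 228) [0.50251391 0.06807869 0.062     ]
(662, 228) [ 0.50398405 -0.02037288  0.062     ]
(218, 145) [0.54332639 0.22120468 0.091     ]
(345, 145) [0.54772797 0.15701519 0.056     ]
tool shift [ 0.47549695 -0.3364992   0.03476793]
```

>>> apply_moves:
  plan:
    - {"x": 0.05,"y": -0.035}
    - {"x": 0.05,"y": -0.035}
    - {"x": 0.05,"y": -0.035}
    - {"x": 0.05,"y": -0.035}
    - {"x": 0.05,"y": -0.035}

```text
invalid input at $.plan[0]: expected keys wx, wy, wz, x, y, z, grip
```

>>> apply_moves:
  plan:
    - {"x": 0.05,"y": -0.035}
    - {"x": 0.05,"y": -0.035}
    - {"x": 0.05,"y": -0.035}
    - {"x": 0.05,"y": -0.035,"z": 0.015}
    - {"x": 0.0,"y": 0.0}

```text
invalid input at $.plan[0]: expected keys wx, wy, wz, x, y, z, grip
```

Run:
```python
from h import *
s=monitor.read_state();p,d=optics.capture("wrist");np.savez("pics/w1.npz",p=p,d=d,R=s["tool_rot"],t=s["position"])
print(s["time_s"],s["position"],s["tool_rot"],s["wrist_force"])
cv2.imwrite("pics/w1.png",p[:,:,::-1])
c=cam("wrist",s);m=red(p)
n,l,st,ce=cv2.connectedComponentsWithStats(m)
for k in range(1,n):
  if st[k,4]>60:
    q=cv2.findNonZero((l==k).astype(np.uint8));b=cv2.boxPoints(cv2.minAreaRect(q));print(st[k],ce[k],b.tolist());print([onz(c,*x,.098).round(4).tolist() for x in b],onz(c,*ce[k],.102))
    P=np.array([dep(c,a,bb,d[bb,a]) for a,bb in q[:,0]]);print(np.percentile(P[:,2],[5,50,95]))
```

```text
0.1 [ 0.23564713 -0.49691325  0.40423502] [[ 9.03551970e-01  4.28478422e-01 -2.82769205e-04]
 [ 4.28478435e-01 -9.03551200e-01  1.20838156e-03]
 [ 2.62268969e-04 -1.21299604e-03 -9.99999230e-01]] [-0.01870854 -0.69294673  0.43671464]
```

View pics/w1.png

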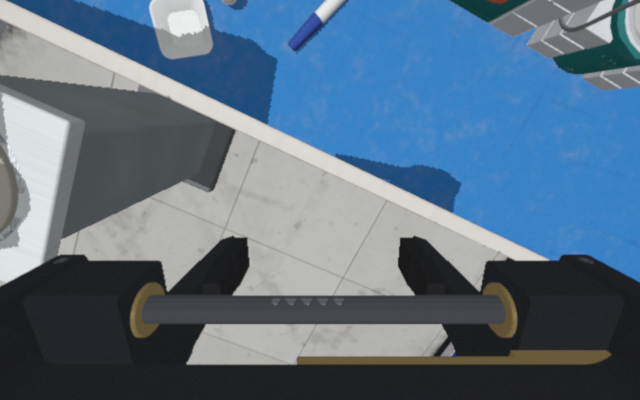

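The move was refused because each row needs all seven keys. This picture therefore shows the start pose, with the fingers around row 250 and the lower part of the view hidden by the gripper.

>>> apply_moves:
  plan:
    - {"wx": 0,"wy": 0,"wz": 0,"x": 0.05,"y": -0.035,"z": 0,"grip": 1}
    - {"wx": 0,"wy": 0,"wz": 0,"x": 0.05,"y": -0.035,"z": 0,"grip": 1}
    - {"wx": 0,"wy": 0,"wz": 0,"x": 0.05,"y": -0.035,"z": 0,"grip": 1}
    - {"wx": 0,"wy": 0,"wz": 0,"x": 0.05,"y": -0.035,"z": 0,"grip": 1}
    - {"wx": 0,"wy": 0,"wz": 0,"x": 0.05,"y": -0.035,"z": 0,"grip": 1}

```text
time_s: 0.78
position: [0.3888, -0.2279, 0.403]
tool_rot: [[0.907, 0.422, -0.001], [0.422, -0.907, 0.003], [0.001, -0.003, -1.0]]
wrist_force: [-0.1, -0.2, 0.1]
finger_gap: 0.0883
```

>>> apply_moves:
  plan:
    - {"wx": 0,"wy": 0,"wz": 0,"x": 0.05,"y": -0.035,"z": 0,"grip": 1}
    - {"wx": 0,"wy": 0,"wz": 0,"x": 0.05,"y": -0.035,"z": 0,"grip": 1}
    - {"wx": 0,"wy": 0,"wz": 0,"x": 0.05,"y": -0.035,"z": 0,"grip": 1}
    - {"wx": 0,"wy": 0,"wz": 0,"x": 0.05,"y": -0.035,"z": 0,"grip": 1}
    - {"wx": 0,"wy": 0,"wz": 0,"x": 0,"y": 0,"z": 0,"grip": 1}

```text
time_s: 1.4
position: [0.5137, -0.0073, 0.403]
tool_rot: [[0.905, 0.426, -0.001], [0.426, -0.905, 0.003], [0.0, -0.003, -1.0]]
wrist_force: [0.5, -1.0, 0.4]
finger_gap: 0.0883
```

```bash
cat > w.py <<'E'
from h import *
import sys
s=monitor.read_state();p,d=optics.capture("wrist")
print(s["time_s"],s["position"],s["tool_rot"].round(4).tolist(),s["wrist_force"],s["joint_positions"])
cv2.imwrite(f"pics/{sys.argv[1]}.png",p[:,:,::-1]);np.savez(f"pics/{sys.argv[1]}.npz",p=p,d=d,R=s["tool_rot"],t=s["position"])
c=cam("wrist",s);m=red(p)
n,l,st,ce=cv2.connectedComponentsWithStats(m)
for k in range(1,n):
  if st[k,4]>100:
    q=cv2.findNonZero((l==k).astype(np.uint8));b=cv2.boxPoints(cv2.minAreaRect(q));print(st[k],ce[k],b.tolist());print([onz(c,*x,.098).round(4).tolist() for x in b],onz(c,*ce[k],.102))
    P=np.array([dep(c,a,bb,d[bb,a]) for a,bb in q[:,0]]);print(np.percentile(P[:,2],[5,50,95]),np.median(P,0))
E
python3 w.py w2
```

```text
1.4 [ 0.51368861 -0.00731834  0.40300438] [[0.9047, 0.4261, -0.001], [0.4261, -0.9047, 0.0031], [0.0004, -0.0032, -1.0]] [ 0.54032887 -0.9641048   0.39209221] [-0.24546716  0.31853825  1.39875084  0.0027917   1.42605713  0.88471296]
[306 155  16  43 640] [313.7109375 176.0515625] [[306.0, 155.0], [321.0, 155.0], [321.0, 197.0], [306.0, 197.0]]
[[0.5377, 0.0265, 0.098], [0.5443, 0.0125, 0.098], [0.5035, -0.0067, 0.098], [0.4966, 0.0079, 0.098]] [0.52192959 0.01029118 0.102     ]
[0.10382705 0.10698896 0.10899807] [0.5232183  0.01053263 0.10698896]
```

View pics/w2.png

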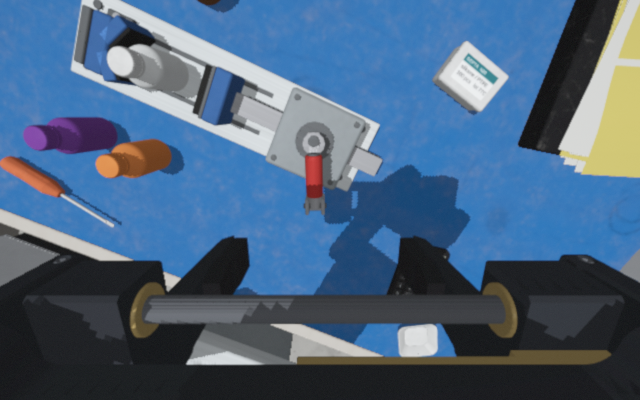

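The wrist view shows the handle at columns 306–321 and rows 155–197, parallel to tool x, with the hinge cheeks at (314,205). Its middle is at (0.522, 0.010) with its top at z 0.107. The top view agrees to within 1 mm. I'm descending to straddle the handle.

>>> apply_moves:
  plan:
    - {"wx": 0,"wy": 0,"wz": 0,"x": 0.019,"y": -0.013,"z": 0.03,"grip": 0.1}
    - {"wx": 0,"wy": 0,"wz": 0,"x": 0,"y": 0,"z": 0.05,"grip": 0.1}
    - {"wx": 0,"wy": 0,"wz": 0,"x": 0,"y": 0,"z": 0.04,"grip": 0.1}
    - {"wx": 0,"wy": 0,"wz": 0,"x": 0,"y": 0,"z": 0.02,"grip": 0.1}
    - {"wx": 0,"wy": 0,"wz": 0,"x": 0,"y": 0,"z": 0,"grip": 0.1}

```text
time_s: 2.08
position: [0.5235, 0.0059, 0.2598]
tool_rot: [[0.909, 0.418, -0.001], [0.418, -0.909, 0.001], [-0.0, -0.001, -1.0]]
wrist_force: [-0.2, -0.6, 0.4]
finger_gap: 0.0489
```

```bash
python3 w.py w3
```

```text
2.075 [0.52348169 0.00588352 0.25984642] [[0.9086, 0.4177, -0.0007], [0.4177, -0.9086, 0.0011], [-0.0002, -0.0013, -1.0]] [-0.1914625  -0.62325503  0.38336622] [-2.15289769e-01  4.90670476e-01  1.58531418e+00  1.07810453e-03
  1.06657129e+00  9.24119063e-01]
[ 301  218   33   77 2110] [317.88199052 257.00805687] [[300.68023681640625, 218.80911254882812], [331.82623291015625, 217.91921997070312], [333.99346923828125, 293.7715759277344], [302.84747314453125, 294.6614685058594]]
[[0.5373, 0.0278, 0.098], [0.545, 0.0125, 0.098], [0.5013, -0.0096, 0.098], [0.4928, 0.0072, 0.098]] [0.52188882 0.01033592 0.102     ]
[0.10332438 0.10713222 0.10890369] [0.52460499 0.0113773  0.10713222]
```

>>> apply_moves:
  plan:
    - {"wx": 0,"wy": 0,"wz": 0.5,"x": 0.004,"y": -0.005,"z": 0.014,"grip": 0.1}
    - {"wx": 0,"wy": 0,"wz": 0,"x": 0,"y": 0,"z": 0,"grip": -1}
    - {"wx": 0,"wy": 0,"wz": 0,"x": 0,"y": 0,"z": 0,"grip": -1}
    - {"wx": 0,"wy": 0,"wz": 0,"x": 0,"y": 0,"z": 0,"grip": -1}
    - {"wx": 0,"wy": 0,"wz": 0,"x": 0,"y": 0,"z": 0,"grip": -1}

```text
time_s: 2.75
position: [0.5258, 0.0116, 0.2485]
tool_rot: [[0.913, 0.409, 0.006], [0.409, -0.913, -0.001], [0.005, 0.003, -1.0]]
wrist_force: [0.6, -2.5, -2.3]
finger_gap: 0.0171
```

>>> apply_moves:
  plan:
    - {"wx": 0,"wy": 0,"wz": 0,"x": -0.0023,"y": 0,"z": -0.0114,"grip": -1}
    - {"wx": 0,"wy": 0,"wz": 0,"x": -0.0056,"y": 0,"z": -0.0102,"grip": -1}
    - {"wx": 0,"wy": 0,"wz": 0,"x": -0.0084,"y": 0,"z": -0.0081,"grip": -1}

```text
time_s: 3.12
position: [0.5109, 0.0045, 0.2785]
tool_rot: [[0.913, 0.409, 0.008], [0.409, -0.913, -0.001], [0.007, 0.004, -1.0]]
wrist_force: [6.0, -1.4, -13.3]
finger_gap: 0.0173
```

```bash
python3 w.py w4
```

```text
3.125 [0.51087898 0.00450172 0.27845147] [[0.9125, 0.409, 0.008], [0.409, -0.9125, -0.001], [0.0068, 0.0042, -1.0]] [  6.0083146   -1.35405389 -13.25864528] [-2.23379994e-01  4.46108217e-01  1.59999560e+00  8.50355006e-04
  1.08749590e+00  9.25693274e-01]
[305 242  36  41 519] [323.2177264  265.79190751] [[305.0, 242.0], [340.0, 242.0], [340.0, 282.0], [305.0, 282.0]]
[[0.5057, 0.0158, 0.098], [0.5148, -0.0047, 0.098], [0.4882, -0.0172, 0.098], [0.4786, 0.0042, 0.098]] [ 0.49690051 -0.00093401  0.102     ]
[0.12548241 0.14239944 0.14665288] [0.51769612 0.00739894 0.14239944]
```

View pics/w4.png

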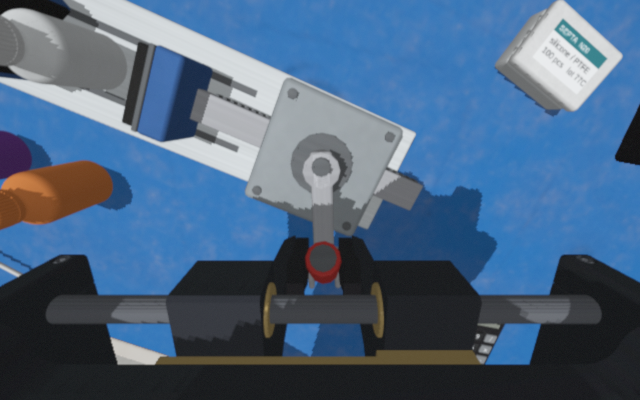

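The handle's end cap is now visible at (322,262), standing up between the pads, and the crank arm has not turned. I'm continuing the arc.

>>> apply_moves:
  plan:
    - {"wx": 0,"wy": 0,"wz": 0,"x": -0.0103,"y": 0,"z": -0.0046,"grip": -1}
    - {"wx": 0,"wy": 0,"wz": 0,"x": -0.011,"y": 0,"z": -0.0014,"grip": -1}
    - {"wx": 0,"wy": 0,"wz": 0,"x": -0.001,"y": 0,"z": 0,"grip": -1}

```text
time_s: 3.55
position: [0.4904, -0.0046, 0.2867]
tool_rot: [[0.913, 0.407, 0.018], [0.407, -0.913, 0.001], [0.017, 0.006, -1.0]]
wrist_force: [5.5, 0.9, -12.1]
finger_gap: 0.0171
```

>>> apply_moves:
  plan:
    - {"wx": 0,"wy": 0,"wz": 0,"x": -0.005,"y": 0,"z": 0.002,"grip": -1}
    - {"wx": 0,"wy": 0,"wz": 0,"x": -0.003,"y": 0,"z": 0.001,"grip": -1}

```text
time_s: 3.8
position: [0.4845, -0.0071, 0.2865]
tool_rot: [[0.914, 0.405, 0.031], [0.405, -0.914, 0.004], [0.03, 0.009, -1.0]]
wrist_force: [9.3, 6.6, -2.3]
finger_gap: 0.017
```

>>> apply_moves:
  plan:
    - {"wx": 0,"wy": 0,"wz": 0,"x": 0.001,"y": 0,"z": 0,"grip": -1}
    - {"wx": 0,"wy": 0,"wz": 0,"x": 0,"y": 0,"z": 0,"grip": -1}

```text
time_s: 4.05
position: [0.4848, -0.0067, 0.2867]
tool_rot: [[0.914, 0.405, 0.03], [0.405, -0.914, 0.004], [0.029, 0.009, -1.0]]
wrist_force: [3.5, -2.7, -8.1]
finger_gap: 0.0172
```

```bash
python3 w.py w5
python3 - <<'E'
from h import *
p,d=optics.capture("scene");c=cam("scene")
u,v=proj(c,[.4905,-.0035,.125]);print(u,v);u,v=int(u),int(v)
a=p[max(0,v-70):v+70,max(0,u-80):u+100,::-1]
w=cv2.imread("pics/w5.png")[180:320,230:410]
cv2.imwrite("pics/s5.png",np.hstack([cv2.resize(x,None,fx=2.2,fy=2.2) for x in(a,w)]) if a.shape==w.shape else cv2.resize(a,None,fx=3,fy=3))
E
```

```text
4.05 [ 0.48484788 -0.00671645  0.28666168] [[0.9138, 0.4051, 0.0304], [0.4052, -0.9142, 0.004], [0.0294, 0.0087, -0.9995]] [ 3.49492231 -2.65724008 -8.1279326 ] [-0.26069525  0.39396213  1.66447562  0.01341718  1.05488209  0.88640615]
[ 306  227   37   59 1163] [323.49527085 250.03955288] [[306.0, 227.0], [342.0, 227.0], [342.0, 285.0], [306.0, 285.0]]
[[0.4903, 0.008, 0.098], [0.4999, -0.0138, 0.098], [0.4603, -0.0322, 0.098], [0.4501, -0.009, 0.098]] [ 0.48147804 -0.0085089   0.102     ]
[0.11825997 0.1440629  0.15355214] [0.50037043 0.00071084 0.1440629 ]
306.30847222675277 172.66583159199422
```

View pics/s5.png

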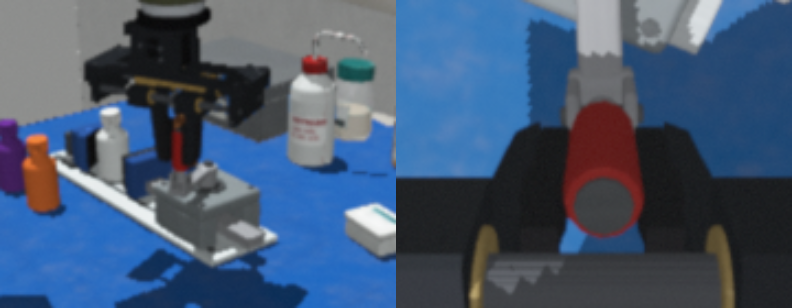

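Left: the handle stands upright between the fingers. Right (the wrist crop): the cap is at (605,205) and the sleeve rises from the hinge cheeks. I'll check the lean numerically and plan the crank rows.

```bash
cat > plan.py <<'E'
from h import *
import sys
C=np.array([.549,.0245])
def info(s):
    R=s["tool_rot"];g=s["position"]+.147*R[:,2];v=g[:2]-C;r=np.hypot(*v);a=np.arctan2(v[1],v[0])
    t=np.array([np.sin(a),-np.cos(a),0]);f=s["wrist_force"]
    print("t %.2f g %s r %.4f crank %.3f rad | F tan %.2f rad %.2f z %.2f"%(s["time_s"],g.round(4),r,(np.pi-a+np.pi)%(2*np.pi)-np.pi,f@t,f[:2]@v/r,f[2]))
    return R,g,r,a
if __name__=="__main__":
    s=monitor.read_state();R,g,r,a=info(s);n,st,gain=int(sys.argv[1]),np.radians(float(sys.argv[2])),float(sys.argv[3])
    rr=.065;p=g[:2]
    for k in range(1,n+1):
        q=C+rr*np.array([np.cos(a-k*st),np.sin(a-k*st)]);d=R.T@np.r_[q-p,0]*gain;p=q;print((d*1000).round(1))
    print("tilt deg",np.degrees(R.T@np.cross(R[:,2],[0,0,-1])).round(2))
E
python3 - <<'E'
from plan import *
f=np.load("pics/w5.npz");c=cam("wrist",dict(tool_rot=f["R"],position=f["t"]))
print("cap",onz(c,325,273,.154),"depth",dep(c,325,273,f["d"][273,325]))
print("hinge", onz(c,325,228,.098))
E
python3 plan.py 5 10 1.08
```

```text
cap [ 0.4940432  -0.00315929  0.154     ] depth [ 0.49528683 -0.00256677  0.15633051]
hinge [ 0.49470995 -0.00375483  0.098     ]
t 4.15 g [ 0.4894 -0.0061  0.1397] r 0.0670 crank -0.474 rad | F tan -2.56 rad -1.00 z -6.43
[  2.6 -12.4  -0. ]
[  2.5 -12.   -0. ]
[  4.5 -11.4   0. ]
[  6.4 -10.4   0.1]
[ 8.1 -9.1  0.2]
tilt deg [ 0.49 -1.68  0.  ]
```

>>> apply_moves:
  plan:
    - {"wx": 0.5,"wy": -1.7,"wz": 0,"x": 0.0074,"y": -0.0124,"z": 0,"grip": -1}
    - {"wx": 0,"wy": 0,"wz": 0,"x": 0.0025,"y": -0.012,"z": 0,"grip": -1}

```text
time_s: 4.4
position: [0.4839, 0.019, 0.2869]
tool_rot: [[0.915, 0.404, -0.002], [0.404, -0.915, -0.002], [-0.002, 0.001, -1.0]]
wrist_force: [7.6, -3.6, -9.4]
finger_gap: 0.0168
```

```bash
python3 plan.py 5 13 1.08
```

```text
t 4.40 g [0.4837 0.0188 0.1399] r 0.0656 crank -0.088 rad | F tan -4.26 rad -7.27 z -9.38
[  7.4 -14.2  -0. ]
[  9.8 -12.5  -0. ]
[12.4 -9.9 -0. ]
[14.3 -6.9 -0. ]
[15.5 -3.5 -0. ]
tilt deg [0.06 0.13 0.  ]
```

>>> apply_moves:
  plan:
    - {"wx": 0,"wy": 0,"wz": 0,"x": 0.0074,"y": -0.0142,"z": 0.001,"grip": -1}
    - {"wx": 0,"wy": 0,"wz": 0,"x": 0.0098,"y": -0.0125,"z": 0,"grip": -1}
    - {"wx": 0,"wy": 0,"wz": 0,"x": 0.0124,"y": -0.0099,"z": 0,"grip": -1}
    - {"wx": 0,"wy": 0,"wz": 0,"x": 0.0143,"y": -0.0069,"z": 0,"grip": -1}
    - {"wx": 0,"wy": 0,"wz": 0,"x": 0.0155,"y": -0.0035,"z": 0,"grip": -1}

```text
time_s: 5.03
position: [0.521, 0.085, 0.287]
tool_rot: [[0.915, 0.404, 0.009], [0.404, -0.915, -0.014], [0.003, 0.016, -1.0]]
wrist_force: [4.9, -22.6, -8.4]
finger_gap: 0.0167
```

```bash
python3 plan.py 5 15 1.06
```

```text
t 5.03 g [0.5223 0.0829 0.14  ] r 0.0642 crank 1.143 rad | F tan -4.93 rad -22.57 z -8.40
[17.9  1.3  0.1]
[16.7  6.7  0.2]
[14.4 10.8  0.2]
[11.1 14.1  0.3]
[ 7.1 16.5  0.3]
tilt deg [ 0.94 -0.16  0.  ]
```

```bash
sed -i 's/.549,.0245/.549,.0235/; s/rr=.065/rr=.0645/' plan.py; python3 plan.py 5 15 1.06
```

```text
t 5.03 g [0.5223 0.0829 0.14  ] r 0.0651 crank 1.149 rad | F tan -4.79 rad -22.60 z -8.40
[17.7  2.9  0.1]
[16.5  6.7  0.2]
[14.2 10.8  0.2]
[10.9 14.1  0.3]
[ 6.9 16.4  0.3]
tilt deg [ 0.94 -0.16  0.  ]
```

>>> apply_moves:
  plan:
    - {"wx": 0.9,"wy": 0,"wz": 0,"x": 0.0177,"y": 0.0053,"z": 0.001,"grip": -1}
    - {"wx": 0,"wy": 0,"wz": 0,"x": 0.0165,"y": 0.0067,"z": 0,"grip": -1}
    - {"wx": 0,"wy": 0,"wz": 0,"x": 0.0142,"y": 0.0108,"z": 0,"grip": -1}
    - {"wx": 0,"wy": 0,"wz": 0,"x": 0.0109,"y": 0.0141,"z": 0,"grip": -1}
    - {"wx": 0,"wy": 0,"wz": 0,"x": 0.0069,"y": 0.0164,"z": 0,"grip": -1}

```text
time_s: 5.65
position: [0.6011, 0.0622, 0.2869]
tool_rot: [[0.914, 0.406, -0.012], [0.406, -0.914, -0.005], [-0.013, -0.001, -1.0]]
wrist_force: [-9.5, -2.6, 3.3]
finger_gap: 0.0169
```

```bash
python3 plan.py 5 8 1.05
python3 - <<'E'
from h import *
p,d=optics.capture("top");cv2.imwrite("pics/t6.png",np.vstack([cv2.resize(p[150:235,185:345,::-1],None,fx=5,fy=5,interpolation=cv2.INTER_CUBIC)]))
E
```

```text
t 5.65 g [0.5993 0.0614 0.1399] r 0.0630 crank 2.495 rad | F tan -3.66 rad -9.12 z 3.29
[ 3.  9. -0.]
[ 0.2  9.4 -0. ]
[-1.1  9.4  0. ]
[-2.4  9.1  0. ]
[-3.7  8.7  0. ]
tilt deg [-0.03  0.76  0.  ]
```

View pics/t6.png

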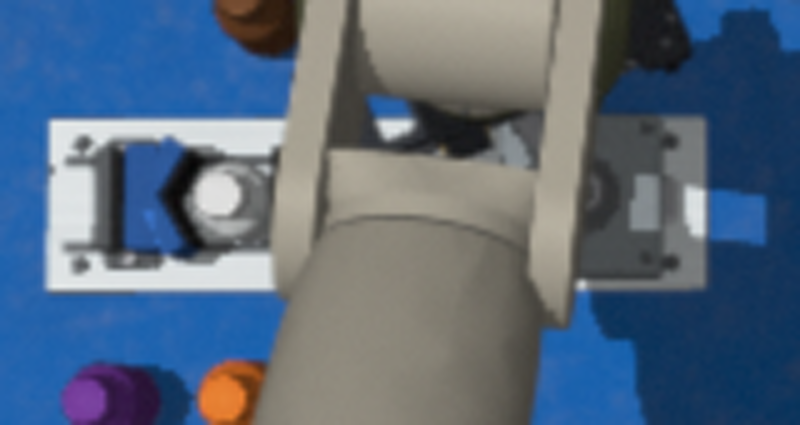

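The view shows the bottle still at crop (220,193), untouched and short of the V, with the jaw hidden by the arm.

>>> apply_moves:
  plan:
    - {"wx": 0,"wy": 0.8,"wz": 0,"x": 0.001,"y": 0.009,"z": 0,"grip": -1}
    - {"wx": 0,"wy": 0,"wz": 0,"x": 0.0002,"y": 0.0094,"z": 0,"grip": -1}
    - {"wx": 0,"wy": 0,"wz": 0,"x": -0.0011,"y": 0.0094,"z": 0,"grip": -1}
    - {"wx": 0,"wy": 0,"wz": 0,"x": -0.0024,"y": 0.0091,"z": 0,"grip": -1}
    - {"wx": 0,"wy": 0,"wz": 0,"x": -0.0037,"y": 0.0087,"z": 0,"grip": -1}

```text
time_s: 6.32
position: [0.6131, 0.0179, 0.287]
tool_rot: [[0.913, 0.407, -0.005], [0.407, -0.913, 0.006], [-0.002, -0.008, -1.0]]
wrist_force: [-0.1, 3.3, -1.4]
finger_gap: 0.0167
```

```bash
python3 plan.py 5 4 1.05
```

```text
t 6.33 g [0.6123 0.0188 0.14  ] r 0.0635 crank -3.068 rad | F tan -3.33 rad -0.38 z -1.41
[-1.4  4.6 -0. ]
[-2.7  3.9 -0. ]
[-2.9  3.7 -0. ]
[-3.2  3.5 -0. ]
[-3.4  3.3 -0. ]
tilt deg [-0.46  0.13  0.  ]
```

>>> apply_moves:
  plan:
    - {"wx": -0.4,"wy": 0,"wz": 0,"x": -0.0014,"y": 0.0036,"z": 0,"grip": -1}
    - {"wx": 0,"wy": 0,"wz": 0,"x": -0.0027,"y": 0.0039,"z": 0,"grip": -1}
    - {"wx": 0,"wy": 0,"wz": 0,"x": -0.0029,"y": 0.0037,"z": 0,"grip": -1}
    - {"wx": 0,"wy": 0,"wz": 0,"x": 0,"y": 0,"z": 0,"grip": -1}

```text
time_s: 6.82
position: [0.6105, 0.0033, 0.287]
tool_rot: [[0.914, 0.407, -0.005], [0.407, -0.914, -0.0], [-0.004, -0.002, -1.0]]
wrist_force: [-1.5, 2.0, -1.0]
finger_gap: 0.0168
```

```bash
cat > cap.py <<'E'
from h import *
def cap(p=None):
    if p is None: p,_=optics.capture("top")
    g=cv2.cvtColor(p,cv2.COLOR_RGB2GRAY).astype(float)[178:202,216:245]
    b=cv2.resize(g,None,fx=8,fy=8,interpolation=cv2.INTER_CUBIC);m=(b>205).astype(np.uint8)
    n,l,st,ce=cv2.connectedComponentsWithStats(m);k=min((k for k in range(1,n) if 400<st[k,4]<4500),key=lambda k:np.hypot(*(ce[k]/8-[12,10])),default=None)
    print("cap px",None if k is None else ((ce[k]/8+[216,178]).round(2),st[k,4]), "others",[((ce[j]/8+[216,178]).round(1).tolist(),int(st[j,4])) for j in range(1,n) if st[j,4]>300])
if __name__=="__main__":cap()
E
python3 -c "
from cap import *
cap(np.load('pics/top0.npz')['p']);cap()"; python3 plan.py 5 4 1.05
```

```text
cap px (array([228.47, 188.93]), np.int32(3083)) others [([235.9, 179.1], 2943), ([228.5, 188.9], 3083), ([237.3, 201.6], 730)]
cap px (array([224.4 , 188.66]), np.int32(3130)) others [([231.0, 178.9], 1358), ([224.4, 188.7], 3130), ([236.9, 201.6], 661)]
t 6.88 g [0.6098 0.0033 0.14  ] r 0.0641 crank -2.821 rad | F tan -0.62 rad -1.11 z -0.51
[-3.   3.7  0. ]
[-3.5  3.1  0. ]
[-3.7  2.9  0. ]
[-3.9  2.6  0. ]
[-4.1  2.3  0. ]
tilt deg [-0.1   0.26  0.  ]
```

>>> apply_moves:
  plan:
    - {"wx": 0,"wy": 0,"wz": 0,"x": -0.003,"y": 0.0037,"z": 0,"grip": -1}
    - {"wx": 0,"wy": 0,"wz": 0,"x": 0,"y": 0,"z": 0,"grip": -1}

```text
time_s: 7.12
position: [0.6091, -0.0014, 0.287]
tool_rot: [[0.913, 0.407, -0.005], [0.407, -0.913, -0.0], [-0.005, -0.002, -1.0]]
wrist_force: [-1.4, 0.4, -0.6]
finger_gap: 0.0166
```

```bash
python3 cap.py; python3 plan.py 3 4 1.05
```

```text
cap px (array([224.22, 188.62]), np.int32(3122)) others [([230.8, 178.9], 1310), ([224.2, 188.6], 3122), ([236.8, 201.6], 646)]
t 7.17 g [ 0.6083 -0.0014  0.14  ] r 0.0643 crank -2.743 rad | F tan 0.19 rad -1.23 z -0.46
[-3.4  3.2  0. ]
[-3.8  2.9  0. ]
[-4.   2.6  0. ]
tilt deg [-0.1  0.3  0. ]
```

>>> apply_moves:
  plan:
    - {"wx": 0,"wy": 0,"wz": 0,"x": -0.0034,"y": 0.0032,"z": 0,"grip": -1}

```text
time_s: 7.3
position: [0.6073, -0.0055, 0.287]
tool_rot: [[0.913, 0.407, -0.005], [0.407, -0.913, 0.0], [-0.005, -0.002, -1.0]]
wrist_force: [0.0, 6.4, -1.3]
finger_gap: 0.0173
```

```bash
python3 plan.py 3 4 1.05; python3 cap.py; python3 plan.py 3 3 1.05
```

```text
t 7.30 g [ 0.6066 -0.0055  0.14  ] r 0.0645 crank -2.676 rad | F tan -5.73 rad -2.87 z -1.26
[-3.7  2.9  0. ]
[-4.   2.6  0. ]
[-4.1  2.3  0. ]
tilt deg [-0.12  0.26 -0.  ]
cap px (array([224.33, 188.65]), np.int32(3169)) others [([230.8, 178.9], 1293), ([224.3, 188.6], 3169), ([236.7, 201.6], 648)]
t 7.35 g [ 0.6063 -0.0061  0.14  ] r 0.0645 crank -2.666 rad | F tan -3.28 rad -2.99 z -0.01
[-2.8  2.1  0. ]
[-2.9  2.   0. ]
[-3.   1.8  0. ]
tilt deg [-0.11  0.29  0.  ]
```

>>> apply_moves:
  plan:
    - {"wx": 0,"wy": 0,"wz": 0,"x": -0.0012,"y": 0.0009,"z": 0,"grip": -1}

```text
time_s: 7.48
position: [0.6064, -0.0072, 0.287]
tool_rot: [[0.913, 0.407, -0.005], [0.407, -0.913, 0.0], [-0.004, -0.002, -1.0]]
wrist_force: [0.8, 6.5, -1.8]
finger_gap: 0.017
```

```bash
python3 plan.py 1 1 1.05; python3 cap.py;  python3 plan.py 1 1 1.05
```

```text
t 7.47 g [ 0.6057 -0.0072  0.14  ] r 0.0645 crank -2.646 rad | F tan -6.12 rad -2.41 z -1.79
[-1.   0.7  0. ]
tilt deg [-0.13  0.24  0.  ]
cap px (array([224.3 , 188.65]), np.int32(3131)) others [([230.5, 178.8], 1219), ([224.3, 188.6], 3131), ([236.7, 201.6], 646)]
t 7.53 g [ 0.6057 -0.0073  0.14  ] r 0.0645 crank -2.643 rad | F tan -3.94 rad -1.78 z -2.69
[-1.   0.7  0. ]
tilt deg [-0.13  0.25  0.  ]
```

>>> apply_moves:
  plan:
    - {"wx": 0,"wy": 0,"wz": 0,"x": 0.0016,"y": -0.0012,"z": 0,"grip": -1}

```text
time_s: 7.65
position: [0.6072, -0.0061, 0.287]
tool_rot: [[0.914, 0.407, -0.006], [0.407, -0.914, -0.001], [-0.006, -0.001, -1.0]]
wrist_force: [-3.6, -1.5, -0.1]
finger_gap: 0.0169
```

```bash
python3 plan.py 1 1.5 1.05
```

```text
t 7.65 g [ 0.6063 -0.0063  0.14  ] r 0.0646 crank -2.662 rad | F tan 3.01 rad -2.46 z -0.15
[-1.5  1.   0. ]
tilt deg [-0.08  0.34 -0.  ]
```

>>> apply_moves:
  plan:
    - {"wx": 0,"wy": 0,"wz": 0,"x": 0.0016,"y": -0.0012,"z": 0,"grip": -1}

```text
time_s: 7.78
position: [0.608, -0.0047, 0.2869]
tool_rot: [[0.914, 0.407, -0.007], [0.407, -0.914, -0.002], [-0.008, -0.001, -1.0]]
wrist_force: [-4.9, -1.9, 0.4]
finger_gap: 0.0168
```

```bash
python3 plan.py 1 1.5 1.05
```

```text
t 7.78 g [ 0.6069 -0.0051  0.1399] r 0.0646 crank -2.683 rad | F tan 3.88 rad -3.58 z 0.40
[-1.4  1.1  0. ]
tilt deg [-0.05  0.44 -0.  ]
```

>>> apply_moves:
  plan:
    - {"wx": 0,"wy": 0,"wz": 0,"x": -0.0014,"y": 0.0011,"z": 0,"grip": -1}
    - {"wx": 0,"wy": 0,"wz": 0,"x": -0.0013,"y": 0.001,"z": 0,"grip": -1}

```text
time_s: 8.02
position: [0.6067, -0.0069, 0.287]
tool_rot: [[0.913, 0.407, -0.005], [0.407, -0.913, 0.0], [-0.005, -0.002, -1.0]]
wrist_force: [0.2, 5.4, -1.2]
finger_gap: 0.0173
```

```bash
python3 plan.py 1 1 1.05
```

```text
t 8.03 g [ 0.6059 -0.0068  0.14  ] r 0.0645 crank -2.652 rad | F tan -4.87 rad -2.41 z -1.16
[-0.9  0.7  0. ]
tilt deg [-0.14  0.27 -0.  ]
```

>>> apply_moves:
  plan:
    - {"wx": 0,"wy": 0,"wz": 0,"x": -0.0013,"y": 0.001,"z": 0,"grip": -1}

```text
time_s: 8.15
position: [0.6061, -0.0078, 0.287]
tool_rot: [[0.913, 0.407, -0.004], [0.407, -0.913, 0.002], [-0.003, -0.003, -1.0]]
wrist_force: [0.3, 6.0, -1.9]
finger_gap: 0.0172
```

```bash
python3 plan.py 1 1 1.05
```

```text
t 8.15 g [ 0.6055 -0.0076  0.14  ] r 0.0645 crank -2.639 rad | F tan -5.38 rad -2.65 z -1.89
[-1.   0.7  0. ]
tilt deg [-0.18  0.16  0.  ]
```

>>> apply_moves:
  plan:
    - {"wx": 0,"wy": 0,"wz": 0,"x": -0.0013,"y": 0.0009,"z": 0,"grip": -1}

```text
time_s: 8.28
position: [0.6056, -0.0087, 0.287]
tool_rot: [[0.913, 0.407, -0.002], [0.407, -0.913, 0.003], [-0.001, -0.004, -1.0]]
wrist_force: [0.8, 4.7, -2.0]
finger_gap: 0.0167
```

```bash
python3 plan.py 1 1 1.05
```

```text
t 8.28 g [ 0.6052 -0.0082  0.14  ] r 0.0645 crank -2.628 rad | F tan -4.44 rad -1.59 z -2.03
[-1.   0.7 -0. ]
tilt deg [-0.22  0.04 -0.  ]
```

```bash
python3 - <<'E'
s=open('plan.py').read()
s=s.replace('    return R,g,r,a\n','''    T=s["ft_torque"];print("  Ftan from moment %.2f"%(np.array([-T[1],T[0],0])/.147@t),T.round(3))
    return R,g,r,a
''');open('plan.py','w').write(s)
E
python3 plan.py 1 1 1.05
python3 - <<'E'
from plan import *
for i in range(6):
    optics.capture("wrist");info(monitor.read_state())
E
```

```text
t 8.28 g [ 0.6052 -0.0082  0.14  ] r 0.0645 crank -2.628 rad | F tan -4.44 rad -1.59 z -2.03
  Ftan from moment -6.52 [ 0.939 -0.286  0.022]
[-1.   0.7 -0. ]
tilt deg [-0.22  0.04 -0.  ]
t 8.32 g [ 0.6052 -0.0083  0.14  ] r 0.0645 crank -2.627 rad | F tan -5.09 rad -1.52 z -2.72
  Ftan from moment -6.95 [ 1.006 -0.297  0.088]
t 8.38 g [ 0.6052 -0.0083  0.14  ] r 0.0646 crank -2.627 rad | F tan -4.26 rad -1.94 z -2.15
  Ftan from moment -6.81 [ 0.985 -0.292 -0.011]
t 8.43 g [ 0.6052 -0.0083  0.14  ] r 0.0645 crank -2.627 rad | F tan -4.94 rad -2.50 z -1.71
  Ftan from moment -6.12 [ 0.899 -0.238 -0.027]
t 8.47 g [ 0.6052 -0.0082  0.14  ] r 0.0645 crank -2.627 rad | F tan -4.62 rad -2.55 z -1.71
  Ftan from moment -6.46 [ 0.96  -0.231  0.004]
t 8.53 g [ 0.6052 -0.0083  0.14  ] r 0.0645 crank -2.627 rad | F tan -4.94 rad -1.43 z -1.20
  Ftan from moment -5.94 [ 0.861 -0.253 -0.006]
t 8.57 g [ 0.6052 -0.0082  0.14  ] r 0.0645 crank -2.628 rad | F tan -4.18 rad -1.21 z -1.99
  Ftan from moment -6.58 [ 0.953 -0.279 -0.026]
```

>>> apply_moves:
  plan:
    - {"wx": 0,"wy": 0,"wz": 0,"x": -0.002,"y": 0.0014,"z": 0,"grip": -1}

```text
time_s: 8.7
position: [0.6046, -0.0102, 0.287]
tool_rot: [[0.913, 0.408, -0.001], [0.408, -0.913, 0.004], [0.001, -0.004, -1.0]]
wrist_force: [1.5, 5.7, -1.3]
finger_gap: 0.0169
```

```bash
cat > avg.py <<'E'
from plan import *
info(monitor.read_state());F=[]
for i in range(8):
    optics.capture("wrist");s=monitor.read_state();R=s["tool_rot"];g=s["position"]+.147*R[:,2];v=g[:2]-C;a=np.arctan2(v[1],v[0]);t=np.array([np.sin(a),-np.cos(a),0]);T=s["ft_torque"]
    F.append([s["wrist_force"]@t,(np.array([-T[1],T[0],0])/.147)@t,np.pi-a])
print(np.mean(F,0),np.std(F,0))
E
python3 avg.py
```

```text
t 8.70 g [ 0.6045 -0.0095  0.14  ] r 0.0646 crank -2.605 rad | F tan -5.67 rad -1.62 z -1.34
  Ftan from moment -7.36 [ 1.058 -0.336 -0.013]
[-5.25743517 -6.49800986  3.68119465] [4.65182269e-01 2.49927634e-01 2.66826424e-04]
```

>>> apply_moves:
  plan:
    - {"wx": 0,"wy": 0,"wz": 0,"x": -0.0015,"y": 0.001,"z": 0,"grip": -1}

```text
time_s: 9.22
position: [0.6039, -0.0112, 0.287]
tool_rot: [[0.913, 0.408, 0.001], [0.408, -0.913, 0.006], [0.003, -0.005, -1.0]]
wrist_force: [0.8, 6.0, -1.2]
finger_gap: 0.0174
```

```bash
python3 avg.py; python3 cap.py
```

```text
t 9.22 g [ 0.6041 -0.0104  0.14  ] r 0.0646 crank -2.590 rad | F tan -5.55 rad -2.42 z -1.22
  Ftan from moment -7.45 [ 1.061 -0.367  0.012]
[-5.49865    -6.9178262   3.69458664] [6.54336685e-01 1.86670460e-01 1.82661927e-04]
cap px (array([224.28, 188.65]), np.int32(3127)) others [([230.6, 178.8], 1219), ([224.3, 188.7], 3127), ([236.7, 201.6], 643)]
```

>>> apply_moves:
  plan:
    - {"wx": 0,"wy": 0,"wz": 0,"x": 0,"y": 0,"z": 0,"grip": 0.3}
    - {"wx": 0,"wy": 0,"wz": 0,"x": 0,"y": 0,"z": 0,"grip": 0.3}
    - {"wx": 0,"wy": 0,"wz": 0,"x": 0,"y": 0,"z": 0,"grip": 0.3}
    - {"wx": 0,"wy": 0,"wz": 0,"x": 0,"y": 0,"z": -0.03,"grip": 0.3}
    - {"wx": 0,"wy": 0,"wz": 0,"x": 0,"y": 0,"z": -0.05,"grip": 0.3}

```text
time_s: 10.3
position: [0.6042, -0.0127, 0.3659]
tool_rot: [[0.913, 0.407, -0.004], [0.407, -0.913, 0.005], [-0.002, -0.006, -1.0]]
wrist_force: [0.5, -0.2, 1.1]
finger_gap: 0.0573
```

>>> apply_moves:
  plan:
    - {"wx": 0,"wy": 0,"wz": 0,"x": 0,"y": 0.02,"z": -0.05,"grip": 0.3}
    - {"wx": 0,"wy": 0,"wz": 0,"x": 0,"y": 0.05,"z": -0.02,"grip": 0.3}
    - {"wx": 0,"wy": 0,"wz": 0,"x": 0,"y": 0.05,"z": 0,"grip": 0.3}
    - {"wx": 0,"wy": 0,"wz": 0,"x": 0,"y": 0,"z": 0,"grip": 0.3}

```text
time_s: 10.8
position: [0.6537, -0.1255, 0.4428]
tool_rot: [[0.913, 0.408, 0.005], [0.408, -0.913, 0.001], [0.005, 0.001, -1.0]]
wrist_force: [0.1, 1.2, 0.1]
finger_gap: 0.057
```

Run:
```python
from h import *
F=[]
for i in range(8):
    p,d=optics.capture("scene");s=monitor.read_state();F.append(np.r_[s["wrist_force"],s["ft_torque"]])
print("zero",np.mean(F,0))
t,dt=optics.capture("top");np.savez("pics/t9.npz",p=t,d=dt)
c=cam("scene");u,v=map(int,proj(c,[.58,.07,.1]))
a=cv2.resize(p[v-70:v+70,u-80:u+80,::-1],(457,400),interpolation=cv2.INTER_CUBIC);b=cv2.resize(t[150:235,185:345,::-1],None,fx=4,fy=4)[:, :]
b=cv2.resize(b,(800,425))[:,:];cv2.imwrite("pics/f9.png",cv2.copyMakeBorder(cv2.resize(np.hstack([cv2.resize(a,(440,385)),cv2.resize(b,(725,385))]),(800,264)),0,0,0,0,0))
from cap import cap;cap(t)
ct=cam("top");m=red(t);m[:,:280]=0;m[:,345:]=0;m[:165]=0;m[220:]=0
vv,uu=np.nonzero(m);print(len(uu))
if len(uu):
  P=np.array([dep(ct,x,y,dt[y,x]) for x,y in zip(uu,vv)]);print(P.min(0),P.max(0),P.mean(0))
```

```text
zero [ 0.12968413  0.16126795 -0.00675571  0.02565073  0.01261726  0.01118337]
cap px (array([224.25, 188.7 ]), np.int32(2814)) others [([230.5, 178.8], 1076), ([224.3, 188.7], 2814), ([237.0, 201.7], 548)]
11
[ 0.5980039  -0.01353206  0.13499505] [ 0.60342156 -0.0006195   0.15580299] [ 0.60024666 -0.00649427  0.14747815]
```

View pics/f9.png

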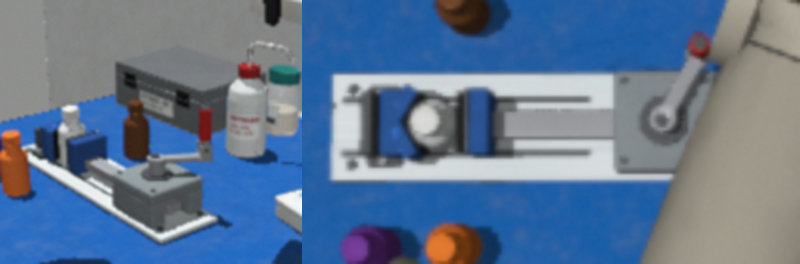

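The scene part (left) shows the handle standing upright and free at (205,130). The top part (right) shows the bottle at (430,122) seated in the V with the jaw against it, and nothing touched by the robot. The force estimates span about 8–15 N, which is inside the window.

```bash
python3 -c "
from station import manip
print(manip.finish_job())"
```

```text
the job is handed in; nothing more can be done
None
```

I handed the job in at about 11 s with the handle upright and released and the bottle seated in the V jaw. The interface gave no verdict. I could only estimate the clamping force, at about 11 N.

**What I did:** I pinched the folded handle, swung it up in an arc against its stop, and cranked about 4.15 rad clockwise with the same grasp. I advanced the last part in millimetre steps until the bottle stopped moving and the force rose. Then I opened the gripper and backed away.

**What the last checks showed:**
- **Handle:** it stands upright and free in both the scene and top views, with its cap at z about 0.155.
- **Bottle:** it moved about 11 mm, and its cap has stayed within 0.2 px since it seated.
- **Vials:** the arm never went near them after the first pass overhead. I did not measure their positions again at the end.

**What disagreed:** the clamping force came out differently by method, though all of these lie inside the 5–22 N window.

| Source | Estimate |
|---|---|
| Wrist force | about 8 N |
| Wrist moment | about 15 N |
| Crank angle past first contact | about 12 N |

The first move call was also refused, because each row needs all seven keys. That cost no arm motion.

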